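Lay out the stripped clutch parts

TASK

Take the stack of clutch parts apart and lay each part flat, same side up, in the middle of the mat that bears its outline: the brass bush on the red mat, the ball bearing on the blue one, the gear on the yellow one and the black pressure plate on the green one. Set the parts down, do not drop them, and do not knock over or push away the piston and the grease jar that stand among the mats.

Things in the scene. Friction and masses are not known exactly. Their poses are not given: they have to be found in the camera images.
- bush_center (a point): brass-coloured bush, a plain tube 30 mm across outside, 20 mm bore, 26 mm high, about 0.09 kg, standing upright on the very top of the stack; this point is its centre, half-way up, z along its axis (up)
- bearing_center (a point): bright ball bearing with a blue seal ring, 47 mm across, 20 mm high, about 0.16 kg, lying flat under the bush and on the gear (not fastened to them); this point is its centre, half-way up, z along its axis (up)
- gear_center (a point): dark grey steel gear wheel with fine teeth, 62 mm across the teeth, 16 mm high, about 0.35 kg, lying flat under the bearing, on the boss of the pressure plate (not fastened; its teeth overhang the boss by 9 mm); this point is its centre, half-way up, z along its axis (up)
- plate_center (a point): black clutch pressure plate, the bottom of the stack, lying on the bench: a disc 104 mm across and 12 mm thick with a dark steel boss on top, 44 mm across and 20 mm high, by which to grip it (32 mm high in all), about 0.35 kg; this point is on its axis, 16 mm above its underside, z up
- mat_red_top (a point): fixed round red laying-out mat, 70 mm across, 4 mm thick, with a white disc 30 mm across in its middle (the outline of the bush); this point is the centre of its top face, z up
- mat_blue_top (a point): fixed round blue laying-out mat, 84 mm across, 4 mm thick, with a white disc 47 mm across in its middle (the outline of the bearing); this point is the centre of its top face, z up
- mat_yellow_top (a point): fixed round yellow laying-out mat, 100 mm across, 4 mm thick, with a white disc 62 mm across in its middle (the outline of the gear); this point is the centre of its top face, z up
- mat_green_top (a point): fixed round green laying-out mat, 128 mm across, 4 mm thick, with a white disc 104 mm across in its middle (the outline of the pressure plate); this point is the centre of its top face, z up
- piston_center (a point): bystander: loose aluminium piston standing upright, 52 mm across, 54 mm high; this point is its centre, half-way up
- jar_center (a point): bystander: loose white grease jar with an orange lid standing upright, 52 mm across, 56 mm high; this point is its centre, half-way up
There are look-alikes about, which are no part of the job. Of the things shaped like the part that bears mat_yellow_top, the yellow one is meant.

How it is judged (in metres and radians):
At the end, for the whole second after the job is handed in: Each part rests flat and the right way up (within 0.1 rad) on its own mat (height within 4 mm of lying on it), its axis within 12 mm of the mat's centre: bush on red, bearing on blue, gear on yellow, pressure plate on green; all released and at rest (under 0.02 m/s) (horizontal distance between bush_center and mat_red_top below 0.012 m and z of bush_center in the frame of mat_red_top between 0.009 and 0.017 m and angle between each of bush_center, bearing_center, gear_center, plate_center's own z axis and vertical below 0.1 rad and linear speed of each of bush, bearing, gear, plate below 0.02 m/s and contact force between each of bush, bearing, gear, plate and the fingers below 0.1 N and horizontal distance between bearing_center and mat_blue_top below 0.012 m and z of bearing_center in the frame of mat_blue_top between 0.006 and 0.014 m and horizontal distance between gear_center and mat_yellow_top below 0.012 m and z of gear_center in the frame of mat_yellow_top between 0.004 and 0.012 m and horizontal distance between plate_center and mat_green_top below 0.012 m and z of plate_center in the frame of mat_green_top between 0.012 and 0.02 m); the robot touches nothing.
It fails at once if a part of the stack is dropped: it falls freely faster than 0.6 m/s (a fall of about 20 mm or more) ((linear speed of bush above 0.6 m/s and contact force between bush and the fingers below 0.05 N) or (linear speed of bearing above 0.6 m/s and contact force between bearing and the fingers below 0.05 N) or (linear speed of gear above 0.6 m/s and contact force between gear and the fingers below 0.05 N) or (linear speed of plate above 0.6 m/s and contact force between plate and the fingers below 0.05 N)).
It fails at once if the piston is knocked over or pushed more than 30 mm (angle between piston_center's own z axis and vertical above 0.4 rad or distance of piston_center from where it was at the start of the episode above 0.03 m).
It fails at once if the grease jar is knocked over or pushed more than 30 mm (angle between jar_center's own z axis and vertical above 0.4 rad or distance of jar_center from where it was at the start of the episode above 0.03 m).
It also fails if it takes over 128 s, if anything falls off the work surface, if the arm or the gripper's body presses on something with over 40 N, if the wrist force passes 120 N, or if a joint passes its speed limit or range.

ROBOT

A 6-joint arm with a two-finger parallel gripper is mounted at the origin on the work surface. World frame = base frame: x ahead of the robot, y to its left, z up, the work surface at z = 0. Lengths are in mm, angles in rad, forces in N, time in s.
With the tool pointing down it reaches from about 300 to 775 mm from the base axis. Payload 14.6 kg.
Tool frame: the origin (TCP) lies at the very end of the fingers, on their centre line; the grasp point (between the pads) lies 19 mm behind it; z points along the fingers, y is the line along which they close (so a half turn about z gives the same grasp; the last joint's range is limited). The gripper opens to 94 mm and grips with 3 to 60 N. Pads are 16 mm wide; open, the fingers measure 119 mm over their backs; the gripper's body (75 mm by 177 mm) begins 78 mm behind the grasp point.
Start: joints at [-1.32, 0.3, 1.521, -0, 1.321, -0.067], TCP at [171.855, -522.451, 205.446] pointing down, gripper open.
Joint ranges: [-3.03, 3.03], [-0.79, 2.21], [0.23, 2.52], [-1.04, 4.18], [0, 3.07], [-2.55, 2.55]. Speed limits (rad/s): [2.22, 2.22, 2.57, 3.14, 3.14, 3.14].

INTERFACE

Orientations are given as [roll, pitch, yaw] about the fixed x, y, z axes, in that order (R = Rz(yaw) Ry(pitch) Rx(roll)).
In Python, from cell import manip, camera, get_calibration gives the robot as it stands. The module is installed in compiled form; this text tells all that it offers.
- The arm moves only by the tool jog_arm, never from a script. Its argument "plan" is one flat list of numbers, 6 for each row, row after row: the shift along the world's x, y, z in m, then the turn, a rotation vector about the world's x, y, z in degrees. A call has 1 to 20 rows; each row is the pose to reach, as a shift and turn from the pose commanded when the call began; what a row does not reach only later rows make up. A row lasts 1/10 s, in which the tool goes at most 50 mm and 8.59 degrees, less where a joint would pass 70% of its speed; a pose out of reach is approached as far as the arm can. A call with a gripper value outside its range is refused whole. "claw" is the finger opening in m, from 0 to 0.094, set as the call begins (left out, the last holds). The fingers move at their own pace and stop on an object; "force" is the grip in N (left out, the last holds). Time passes only in rows, so rows that repeat a pose let the fingers close. It gives the time, the measured TCP pose, the force, the opening and the grip force at its end, in the units of the state.
- manip.read_state(): the state, without advancing time (a new reading comes with each control period).
- camera(name): name is "scene" or "top" or "wrist"; returns (picture, depth): 480x640x3 uint8, red, green, blue; 480x640 float32, mm along the optical axis (not along the pixel's ray), 0 where there is no reading.
- get_calibration(name): a dict with "fx", "fy", "cx", "cy" (pixels), "k1" (the pictures are not rectified: a ray, as slopes to the right and down, at radius r is drawn at 1 + k1 r^2 times it, then the intrinsics apply), "origin" and "attitude" of the camera in the world. Camera axes: x right, y down, z forward; pixel columns grow to the right and rows downward; lengths in mm; the calibration is good to about 2 mm. A picture is of the moment at which its call begins: read the wrist's pose just before it. get_calibration takes no time and is no camera call; for the wrist camera it gives the pose at the moment of the call.
- manip.sign_off(): hands the job in; it is judged then, once.
The state is a dict: "clock": time; "joints": joint angles; "qd": joint speeds; "effort": joint torques, N m; "eef_pos": TCP position; "eef_rot": TCP orientation; "wrist_force": force on the tool from outside, world axes, zero at the start; "moment": the same for the moment, N m; "finger_gap": finger opening in mm; "finger_force": force on a finger pad.
Only numpy, scipy, OpenCV 4.12 (cv2) and the standard library are available. Lean on these libraries where they do the work, as an engineer would, in place of code of your own. Each camera call takes 0.05 s, during which the arm holds its last target. There are 200 camera calls.

## Working session

There is one attempt and no reset: what is moved stays moved. The work goes in short steps, Python scripts to look and compute and a tool call to move; the robot and the scene stay as the last step left them, time stands still between calls to the robot, and variables do not carry over. Pictures are saved under pics/ and viewed, at most 14 in all, crops included, and the job is handed in when it is done.

Besides the shell and the picture viewer there is one more tool, called after "Call:" in YAML: its name, and indented under it one key for each argument. jog_arm: Moves the arm, as the interface text tells. Its arguments: {"type":"object","properties":{"plan":{"type":"array"},"claw":{"type":"number"},"force":{"type":"number"}},"required":["plan"]}

```bash
mkdir -p pics; cat > h.py <<'E'
import numpy as np,cv2
from cell import manip,camera,get_calibration
def snap(n,f):
    c=get_calibration(n);im,d=camera(n);cv2.imwrite('pics/'+f+'.png',im[:,:,::-1]);np.savez('pics/'+f+'.npz',im=im,d=d);return im,d,c
E
python3 - <<'E'
from h import *
for n in('top','scene'):
    im,d,c=snap(n,n+'0');print(n,c)
print(manip.read_state())
E
```

```text
top {'fx': 559.1878260358366, 'fy': 559.1878260358366, 'cx': 329.1746556534331, 'cy': 239.64218629681636, 'k1': -0.042629538630174046, 'origin': array([ 185.24889924,  -44.13577585, 1494.29204292]), 'attitude': array([-2.91099942e+00, -2.45931579e-03, -1.63987076e+00])}
scene {'fx': 598.1191602318248, 'fy': 598.1191602318248, 'cx': 322.0432583305106, 'cy': 241.89893805154824, 'k1': -0.14897429599138795, 'origin': array([1159.8855022 ,  376.80591223, 1062.99109617]), 'attitude': array([-2.49126998e+00, -1.40357458e-03,  2.16351856e+00])}
{'clock': 0.1, 'joints': array([-1.31959838e+00,  3.00414403e-01,  1.52150030e+00, -8.01335238e-06,
        1.32065091e+00, -6.65643709e-02]), 'qd': array([-3.69274673e-04, -2.02265770e-03, -1.72968520e-03, -7.07027134e-04,
       -2.86278698e-05, -2.28951817e-03]), 'effort': array([ 1.09016978e-04, -5.32638967e+01, -3.53280830e+01,  7.09385192e-02,
        2.35338346e-02, -6.19547677e-05]), 'eef_pos': array([ 171.80315465, -522.25189673,  204.95158844]), 'eef_rot': array([-3.14062134e+00, -5.69715770e-05,  3.17764276e-01]), 'wrist_force': array([-0.6945518 , -0.04039634,  0.89625551]), 'moment': array([-0.01697658, -0.00335205,  0.03529635]), 'finger_force': 0.0, 'finger_gap': 93.89780100978035}
```

View pics/top0.png

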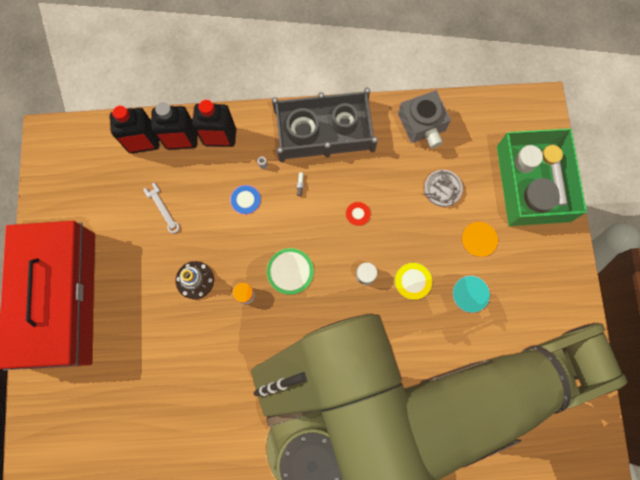

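View pics/scene0.png

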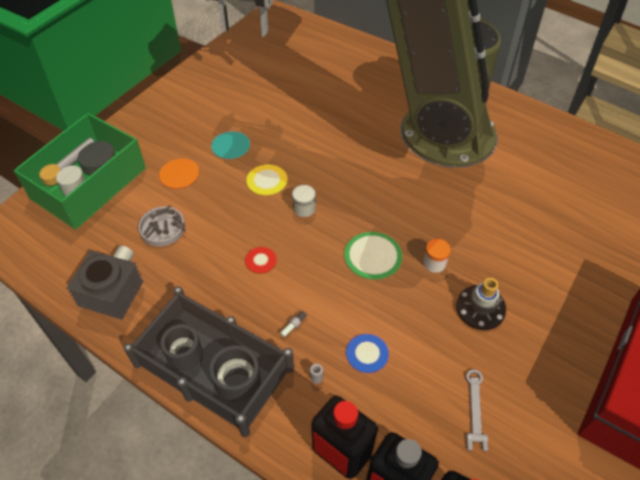

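The top view shows the stack at (194,280), with the red mat at (358,213), blue (246,199), yellow (414,281) and green (290,271). The piston is at (367,272) and the jar at (242,292).

Three discs could be the yellow mat: yellow with a white disc (414,281), plain orange (480,239) and plain teal (471,294). The first fits, since it is yellow and carries a white outline disc. I'll confirm it in a crop.

```bash
cat >> h.py <<'E'
from scipy.spatial.transform import Rotation as R
def ray(c,uv):
    p=(np.array(uv,float)-[c['cx'],c['cy']])/[c['fx'],c['fy']];q=p.copy()
    for _ in range(20): q=p/(1+c['k1']*(q@q))
    return R.from_euler('xyz',c['attitude']).as_matrix()@np.r_[q,1]
def onplane(c,uv,z):
    r=ray(c,uv);o=np.array(c['origin']);return (o+r*(z-o[2])/r[2])
def project(c,P):
    v=R.from_euler('xyz',c['attitude']).as_matrix().T@(np.array(P,float)-c['origin']);q=v[:2]/v[2]
    return q*(1+c['k1']*(q@q))*[c['fx'],c['fy']]+[c['cx'],c['cy']]
def blob(mask,near,rad):
    m=np.zeros(mask.shape,np.uint8);cv2.circle(m,tuple(int(v) for v in near),rad,1,-1);m=(m*mask).astype(np.uint8)
    cs,_=cv2.findContours(m,cv2.RETR_EXTERNAL,cv2.CHAIN_APPROX_NONE);k=max(cs,key=cv2.contourArea)
    return cv2.fitEllipse(cv2.convexHull(k))
E
python3 - <<'E'
from h import *
seeds={'top':dict(red=(358,213),blue=(246,199),yellow=(414,281),green=(290,271),jar=(242,292),bush=(187,270)),
'scene':dict(red=(261,260),blue=(367,353),yellow=(267,180),green=(374,256),jar=(438,249),bush=(490,285))}
hue=dict(red=(174,6),blue=(100,125),yellow=(24,34),green=(45,85),jar=(8,18),bush=(15,30))
zz=dict(jar=56,bush=32+16+20+26)
for n in seeds:
    f=np.load(f'pics/{n}0.npz');im,d=f['im'],f['d'];c=get_calibration(n)
    hsv=cv2.cvtColor(im,cv2.COLOR_RGB2HSV).astype(int);h,s,v=hsv[...,0],hsv[...,1],hsv[...,2]
    for k,(u,w) in seeds[n].items():
        a,b=hue[k];m=((h>=a)&(h<=b)) if a<b else ((h>=a)|(h<=b))
        m&=(s>(190 if k=='jar' else 110))&(v>90)
        try:
            e=blob(m,(u,w),34 if k in('green','yellow') else 22 if k!='bush' else 14);print(n,k,np.round(e[0],1),np.round(e[1],1),np.round(onplane(c,e[0],zz.get(k,4)),1))
        except Exception as ex: print(n,k,ex)
    print('piston',onplane(c,{'top':(367,268),'scene':(304,191)}[n],54))
    print('stack plate',onplane(c,{'top':(194,281),'scene':(482,307)}[n],12))
im=cv2.imread('pics/top0.png');im2=cv2.imread('pics/scene0.png')
a=cv2.resize(im[210:330,130:330],None,fx=4,fy=4,interpolation=3)[:290*2,:]
cv2.imwrite('pics/cropstack.png',np.vstack([cv2.resize(im2[260:340,430:540],(400,290),interpolation=3),cv2.resize(im[240:320,140:250],(400,290),interpolation=3)]))
cv2.imwrite('pics/cropyel.png',cv2.resize(im[200:330,340:520],(720,520),interpolation=3))
E
```

```text
top red [357.8 213.3] [22.5 23.5] [ 603.3 -156.1    4. ]
top blue [245.2 199.2] [26.7 28.5] [665.5 153.7   4. ]
top yellow [413.2 280.6] [36.4 37.6] [ 405.4 -290.     4. ]
top green [289.8 270.9] [45.4 46.2] [454.6  40.2   4. ]
top jar [242.4 291.6] [19.2 19.7] [399.4 162.7  56. ]
top bush [185.9 269. ] [24.8 27.1] [461.4 299.   94. ]
piston [ 439.54900008 -164.46128008   54.        ]
stack plate [443.31227138 297.76408559  12.        ]
scene red [260.3 259.6] [25.7 31. ] [ 606.4 -156.4    4. ]
scene blue [367.  352.9] [36.7 40.8] [668.3 153.8   4. ]
scene yellow [264.8 182.1] [24.2 39.2] [ 417.5 -287.9    4. ]
scene green [372.6 255.2] [46.1 56.9] [459.1  40.3   4. ]
scene jar [438.  248.8] [21.1 24.9] [401.9 163.   56. ]
scene bush [489.6 285.9] [17.3 19.4] [454.3 297.5  94. ]
piston [ 425.01337767 -165.78914116   54.        ]
stack plate [451.23926108 299.38817643  12.        ]
```

View pics/cropstack.png

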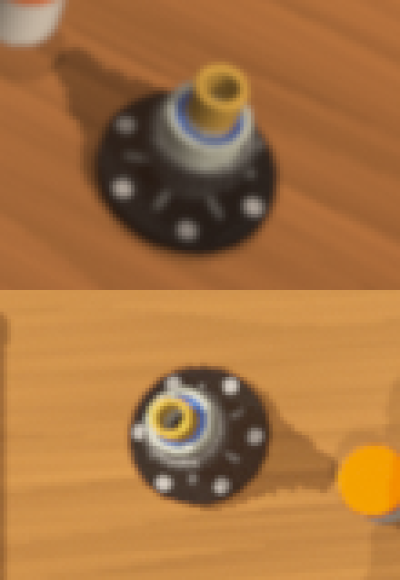

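View pics/cropyel.png

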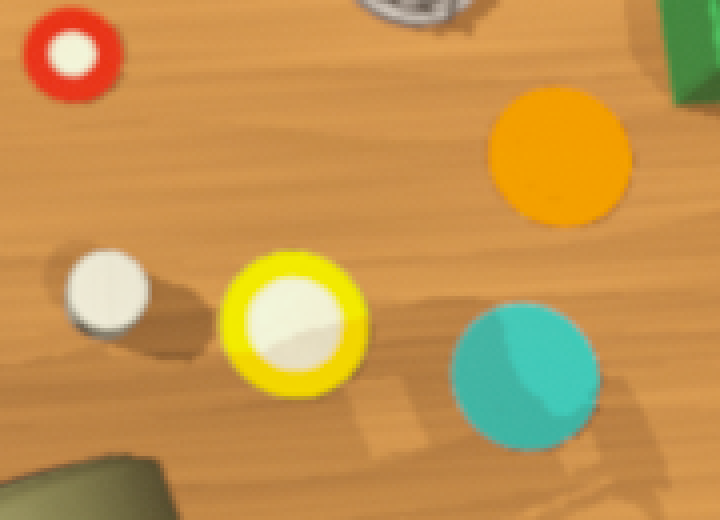

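The crops confirm the yellow mat with the white disc at top-view pixel (414,281). The stack runs, from the top, brass bush, bearing with the blue ring, gear, then plate. Next I move above the stack, with the fingers closing along world x.

Call:
jog_arm:
  plan: [0.04,0.1,0.04,0,0,10,0.06,0.15,0.06,0,0,18,0.08,0.2,0.06,0,0,26,0.1,0.25,0.06,0,0,34,0.11,0.3,0.06,0,0,42,0.13,0.35,0.06,0,0,50,0.15,0.4,0.06,0,0,58,0.17,0.45,0.06,0,0,66,0.19,0.5,0.06,0,0,71.8,0.21,0.55,0.06,0,0,71.8,0.23,0.6,0.06,0,0,71.8,0.24,0.64,0.06,0,0,71.8,0.25,0.68,0.06,0,0,71.8,0.26,0.72,0.06,0,0,71.8,0.27,0.76,0.06,0,0,71.8,0.275,0.79,0.06,0,0,71.8,0.28,0.81,0.06,0,0,71.8,0.285,0.82,0.06,0,0,71.8,0.285,0.82,0.06,0,0,71.8,0.285,0.82,0.06,0,0,71.8]

```text
clock: 2.1
eef_pos: [456.6, 297.5, 264.8]
eef_rot: [-3.14, 0.001, 1.572]
wrist_force: [0.2, 0.2, -0.3]
finger_gap: 93.7
finger_force: 0.0
```

```bash
python3 - <<'E'
from h import *
s=manip.read_state();print(s['clock'],s['eef_pos'],s['eef_rot'],s['joints'])
im,d,c=snap('wrist','w1');print(c)
E
```

```text
2.1 [456.557408   297.47175586 264.77044294] [-3.14042800e+00  7.96299186e-04  1.57175598e+00] [ 5.10313342e-01  2.50705538e-01  1.44591222e+00 -1.28306634e-04
  1.44638000e+00  5.09370166e-01]
{'fx': 349.48644106658986, 'fy': 349.48644106658986, 'cx': 319.59601995922594, 'cy': 243.87612558486614, 'k1': -0.013913134545047575, 'origin': array([458.03841506, 365.76907673, 444.22270462]), 'attitude': array([2.90265936e+00, 7.94266658e-04, 7.01715421e-04])}
```

View pics/w1.png

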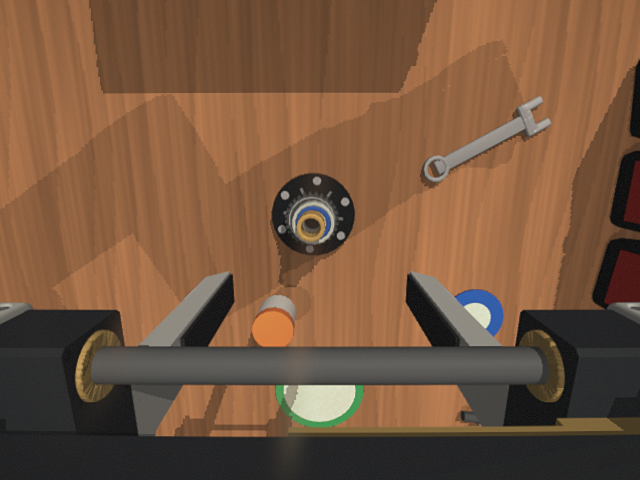

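The wrist view shows the plate at (313,215), the bush rim at (311,225), the jar at (273,328), the blue mat at (478,315) and the green mat at (319,390).

```bash
python3 - <<'E'
from h import *
f=np.load('pics/w1.npz');im,d=f['im'],f['d'];c=get_calibration('wrist')
hsv=cv2.cvtColor(im,cv2.COLOR_RGB2HSV).astype(int);h,s,v=hsv[...,0],hsv[...,1],hsv[...,2]
e=blob((h>15)&(h<30)&(s>120)&(v>110),(311,225),17);print('bush',e,onplane(c,e[0],94))
e=blob((v<75),(313,215),44);print('plate',e,onplane(c,e[0],12))
e=blob((h>100)&(h<125)&(s>120)&(v>70),(312,218),25);print('ring',e,onplane(c,e[0],68))
for p in [(311,225),(303,214),(300,230),(313,215)]:
  print(p,d[p[1],p[0]])
x=d[190:250:2,311]
o=np.array(c['origin'])
for u in(290,300,311):
  print(u,[tuple(np.round(o+ray(c,(u,w))*d[w,u])[1:].astype(int)) for w in range(174,258,4)])
E
```

```text
bush ((310.5774841308594, 225.85873413085938), (27.443565368652344, 30.58818817138672), 15.727855682373047) [448.7750037  298.78119159  94.        ]
plate ((312.79718017578125, 214.06777954101562), (81.6187744140625, 82.58116149902344), 88.74334716796875) [449.46559646 298.21732842  12.        ]
ring ((312.8923645019531, 222.61717224121094), (32.38321304321289, 33.95753479003906), 102.27008056640625) [450.6385279  297.45975804  68.        ]
(311, 225) 402.70682
(303, 214) 359.7689
(300, 230) 357.23264
(313, 215) 352.95932
290 [(np.int64(347), np.int64(2)), (np.int64(342), np.int64(1)), (np.int64(338), np.int64(12)), (np.int64(333), np.int64(12)), (np.int64(328), np.int64(12)), (np.int64(323), np.int64(13)), (np.int64(318), np.int64(12)), (np.int64(317), np.int64(44)), (np.int64(313), np.int64(47)), (np.int64(308), np.int64(48)), (np.int64(304), np.int64(48)), (np.int64(299), np.int64(49)), (np.int64(294), np.int64(47)), (np.int64(290), np.int64(48)), (np.int64(285), np.int64(49)), (np.int64(273), np.int64(13)), (np.int64(268), np.int64(12)), (np.int64(262), np.int64(12)), (np.int64(2
[... 690 characters left out ...]
p.int64(12)), (np.int64(244), np.int64(1))]
311 [(np.int64(347), np.int64(12)), (np.int64(343), np.int64(11)), (np.int64(338), np.int64(13)), (np.int64(333), np.int64(12)), (np.int64(328), np.int64(14)), (np.int64(327), np.int64(48)), (np.int64(322), np.int64(49)), (np.int64(320), np.int64(69)), (np.int64(316), np.int64(68)), (np.int64(312), np.int64(73)), (np.int64(311), np.int64(95)), (np.int64(299), np.int64(49)), (np.int64(295), np.int64(49)), (np.int64(290), np.int64(48)), (np.int64(288), np.int64(60)), (np.int64(288), np.int64(82)), (np.int64(365), np.int64(445)), (np.int64(276), np.int64(69)), (np.int64(258), np.int64(15)), (np.int64(252), np.int64(13)), (np.int64(247), np.int64(13))]
```

Call:
jog_arm:
  plan: [-0.007,0.001,-0.02,0,0,0,-0.007,0.001,-0.05,0,0,0,-0.007,0.001,-0.085,0,0,0,-0.007,0.001,-0.12,0,0,0,-0.007,0.001,-0.15,0,0,0,-0.007,0.001,-0.172,0,0,0,-0.007,0.001,-0.185,0,0,0,-0.007,0.001,-0.193,0,0,0,-0.007,0.001,-0.193,0,0,0,-0.007,0.001,-0.193,0,0,0]
  claw: 0.055
  force: 15

```text
clock: 3.15
eef_pos: [450.3, 298.6, 73.5]
eef_rot: [3.14, -0.001, 1.571]
wrist_force: [0.2, 0.2, 0.4]
finger_gap: 55.1
finger_force: 0.0
```

Call:
jog_arm:
  plan: [0,0,0,0,0,0,0,0,0,0,0,0,0,0,0,0,0,0,0,0,0,0,0,0,0,0,0,0,0,0,0,0,0,0,0,0,0,0,0,0,0,0,0,0,0,0,0,0]
  claw: 0.02
  force: 15

```text
clock: 3.95
eef_pos: [449.9, 298.6, 72.7]
eef_rot: [3.141, -0.0, 1.571]
wrist_force: [-2.2, -0.1, 4.4]
finger_gap: 29.8
finger_force: 15.0
```

Call:
jog_arm:
  plan: [0,0,0.005,0,0,0,0,0,0.02,0,0,0,0,0,0.045,0,0,0,0,0,0.08,0,0,0,0.003,-0.01,0.115,0,0,0,0.01,-0.03,0.145,0,0,0,0.02,-0.06,0.16,0,0,0,0.033,-0.1,0.165,0,0,0,0.048,-0.14,0.165,0,0,0,0.062,-0.18,0.165,0,0,0,0.075,-0.22,0.165,0,0,0,0.088,-0.26,0.165,0,0,0,0.102,-0.3,0.165,0,0,0,0.116,-0.34,0.165,0,0,0,0.128,-0.375,0.165,0,0,0,0.14,-0.41,0.165,0,0,0,0.148,-0.435,0.165,0,0,0,0.153,-0.45,0.165,0,0,0,0.155,-0.455,0.165,0,0,0,0.155,-0.455,0.165,0,0,0]

```text
clock: 5.95
eef_pos: [604.8, -156.2, 237.3]
eef_rot: [-3.141, -0.0, 1.571]
wrist_force: [0.3, 0.9, -0.8]
finger_gap: 29.5
finger_force: 15.0
```

```bash
cat >> h.py <<'E'
HUE=dict(red=(174,6),blue=(100,125),yellow=(24,34),green=(45,85))
def mat(k,approx,f,rad):
    "refine mat centre: coloured ring outline in the wrist view, plane z=4"
    s=manip.read_state();im,d,c=snap('wrist',f)
    hsv=cv2.cvtColor(im,cv2.COLOR_RGB2HSV).astype(int);h,sa,v=hsv[...,0],hsv[...,1],hsv[...,2]
    a,b=HUE[k];m=((h>=a)&(h<=b)) if a<b else ((h>=a)|(h<=b));m&=(sa>130)&(v>60)
    e=blob(m,project(c,[*approx,4]),rad);P=onplane(c,e[0],4)
    print(k,'px',np.round(e[0],1),np.round(e[1],1),'at',P.round(1),'tcp',s['eef_pos'].round(1),'rot',s['eef_rot'].round(4),'shift',(P-s['eef_pos'])[:2].round(1),'gap',round(s['finger_gap'],1),'t',s['clock'])
E
python3 -c "
from h import *
mat('red',(605,-156),'w2',50)"
```

```text
red px [319.3 217.6] [57.7 58.1] at [ 605.9 -155.9    4. ] tcp [ 604.8 -156.2  237.3] rot [-3.1412e+00 -2.0000e-04  1.5708e+00] shift [1.  0.3] gap 29.5 t 5.95
```

View pics/w2.png

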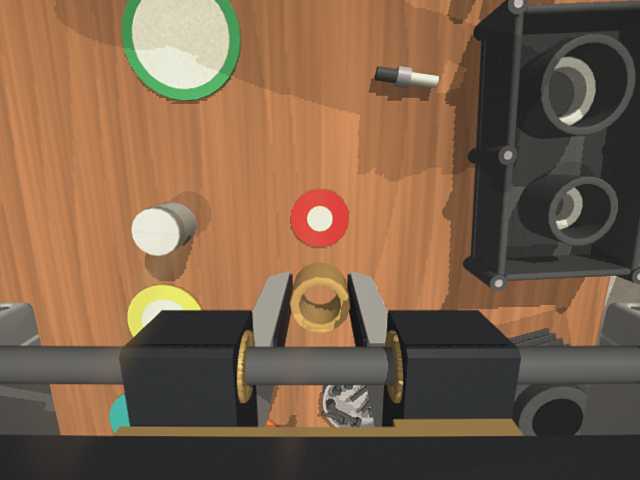

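The bush hangs upright between the fingers, and the red mat is at (319,218) directly below. Lowering.

Call:
jog_arm:
  plan: [0.001,0,-0.01,0,0,0,0.001,0,-0.04,0,0,0,0.001,0,-0.08,0,0,0,0.001,0,-0.12,0,0,0,0.001,0,-0.16,0,0,0,0.001,0,-0.19,0,0,0,0.001,0,-0.208,0,0,0,0.001,0,-0.218,0,0,0,0.001,0,-0.223,0,0,0,0.001,0,-0.226,0,0,0,0.001,0,-0.2275,0,0,0,0.001,0,-0.2285,0,0,0,0.001,0,-0.2285,0,0,0,0.001,0,-0.2285,0,0,0,0.001,0,-0.2285,0,0,0,0.001,0,-0.2285,0,0,0]

```text
clock: 7.6
eef_pos: [605.9, -156.5, 9.1]
eef_rot: [3.141, 0.0, 1.571]
wrist_force: [-0.1, 0.2, -1.2]
finger_gap: 29.6
finger_force: 15.0
```

Call:
jog_arm:
  plan: [0,0,-0.0005,0,0,0,0,0,-0.001,0,0,0,0,0,-0.001,0,0,0,0,0,-0.001,0,0,0,0,0,-0.001,0,0,0]

```text
clock: 8.1
eef_pos: [606.0, -156.5, 8.8]
eef_rot: [3.141, 0.0, 1.571]
wrist_force: [-3.8, 1.4, 7.5]
finger_gap: 29.5
finger_force: 15.0
```

Contact. I'll release, lift, and return to the stack.

Call:
jog_arm:
  plan: [0,0,0.0005,0,0,0,0,0,0.0005,0,0,0,0,0,0.0005,0,0,0,0,0,0.0005,0,0,0,0,0,0.0005,0,0,0,0,0,0.01,0,0,0,0,0,0.03,0,0,0,0,0,0.06,0,0,0,0,0,0.1,0,0,0,0,0,0.14,0,0,0,0,0,0.18,0,0,0,0,0,0.2,0,0,0]
  claw: 0.06

```text
clock: 9.3
eef_pos: [606.5, -156.6, 212.8]
eef_rot: [3.137, 0.002, 1.571]
wrist_force: [0.3, -0.5, -0.5]
finger_gap: 59.7
finger_force: 0.0
```

Call:
jog_arm:
  plan: [-0.01,0.03,0,0,0,0,-0.023,0.07,0,0,0,0,-0.038,0.115,0,0,0,0,-0.054,0.16,0,0,0,0,-0.069,0.205,0,0,0,0,-0.085,0.25,0,0,0,0,-0.1,0.295,0,0,0,0,-0.115,0.34,0,0,0,0,-0.13,0.38,0,0,0,0,-0.142,0.415,0,0,0,0,-0.151,0.44,0,0,0,0,-0.156,0.453,0,0,0,0,-0.156,0.454,0,0,0,0,-0.156,0.454,0,0,0,0]
  claw: 0.08

```text
clock: 10.7
eef_pos: [450.2, 296.9, 208.1]
eef_rot: [3.141, 0.0, 1.571]
wrist_force: [0.2, 0.2, -0.3]
finger_gap: 80.0
finger_force: 0.0
```

```bash
python3 - <<'E'
from h import *
s=manip.read_state();print(s['clock'],s['eef_pos'],s['eef_rot'])
im,d,c=snap('wrist','w3')
o=np.array(c['origin']);Rm=R.from_euler('xyz',c['attitude']).as_matrix()
v,u=np.mgrid[150:300,220:420];u=u.ravel();v=v.ravel()
P=np.array([o+ray(c,(a,b))*d[b,a] for a,b in zip(u,v)])
P=P[(abs(P[:,0]-449)<60)&(abs(P[:,1]-298)<60)]
for n,z in(('bearing',68),('gear',48),('plate',12)):
    q=P[abs(P[:,2]-z)<4][:,:2].astype(np.float32);q=q[np.hypot(*(q-[449,298]).T)<56];(x,y),r=cv2.minEnclosingCircle(q)
    print(n,len(q),round(x,1),round(y,1),round(r,1),q.min(0),q.max(0),np.median(P[abs(P[:,2]-z)<4][:,2]))
E
```

```text
10.7 [450.17754925 296.90045739 208.13012043] [3.14140700e+00 1.23138331e-04 1.57076619e+00]
bearing 1567 450.2 297.6 23.5 [427.5814  274.64398] [473.556  320.9305] 67.67546310220268
gear 1141 448.1 298.4 31.1 [417.19986 267.7872 ] [478.9679  329.50226] 48.24529770843611
plate 3988 449.1 297.8 51.9 [397.51636 246.8954 ] [500.21283 348.74008] 12.212269133683407
```

Call:
jog_arm:
  plan: [0,0.001,-0.01,0,0,0,0,0.001,-0.035,0,0,0,0,0.001,-0.07,0,0,0,0,0.001,-0.1,0,0,0,0,0.001,-0.125,0,0,0,0,0.001,-0.142,0,0,0,0,0.001,-0.151,0,0,0,0,0.001,-0.155,0,0,0,0,0.001,-0.157,0,0,0,0,0.001,-0.157,0,0,0,0,0.001,-0.157,0,0,0,0,0.001,-0.157,0,0,0]
  claw: 0.07

```text
clock: 11.95
eef_pos: [450.1, 298.7, 51.5]
eef_rot: [3.141, -0.0, 1.571]
wrist_force: [-0.2, 0.1, -0.2]
finger_gap: 70.2
finger_force: 0.0
```

Call:
jog_arm:
  plan: [0,0,0,0,0,0,0,0,0,0,0,0,0,0,0,0,0,0,0,0,0,0,0,0,0,0,0,0,0,0,0,0,0,0,0,0,0,0,0,0,0,0,0,0,0,0,0,0]
  claw: 0.035
  force: 25

```text
clock: 12.75
eef_pos: [449.8, 298.6, 51.0]
eef_rot: [-3.142, -0.0, 1.571]
wrist_force: [-1.4, 0.5, 1.8]
finger_gap: 46.3
finger_force: 25.0
```

Call:
jog_arm:
  plan: [0,0,0.005,0,0,0,0,0,0.02,0,0,0,0,0,0.045,0,0,0,0,0,0.08,0,0,0,0.008,-0.005,0.115,0,0,0,0.025,-0.017,0.145,0,0,0,0.05,-0.033,0.16,0,0,0,0.08,-0.053,0.165,0,0,0,0.11,-0.073,0.165,0,0,0,0.14,-0.093,0.165,0,0,0,0.17,-0.113,0.165,0,0,0,0.195,-0.13,0.165,0,0,0,0.21,-0.14,0.165,0,0,0,0.216,-0.144,0.165,0,0,0,0.217,-0.145,0.165,0,0,0,0.217,-0.145,0.165,0,0,0,0.217,-0.145,0.165,0,0,0]

```text
clock: 14.45
eef_pos: [666.3, 154.3, 216.3]
eef_rot: [3.141, -0.0, 1.572]
wrist_force: [0.9, -1.0, -1.4]
finger_gap: 46.6
finger_force: 25.0
```

```bash
python3 -c "
from h import *
mat('blue',(667,154),'w4',60)"
```

```text
blue px [319.8 220.4] [71.  72.6] at [668.  154.8   4. ] tcp [666.3 154.3 216.3] rot [ 3.1414e+00 -1.0000e-04  1.5719e+00] shift [1.7 0.5] gap 46.6 t 14.45
```

View pics/w4.png

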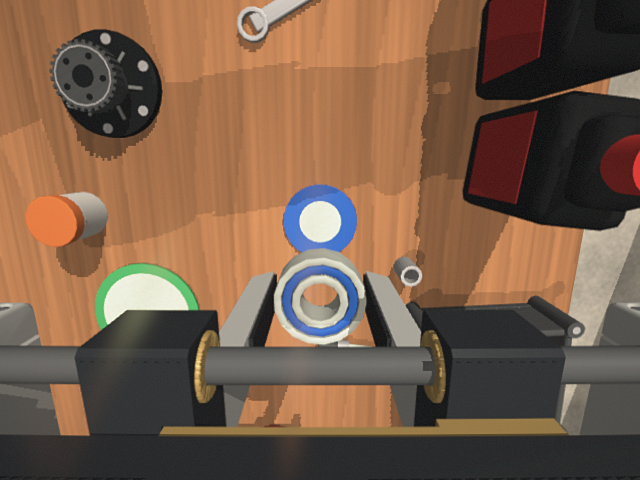

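The bearing is level in the grip, and the blue mat at (320,220) lies below. The gear remains on the plate at (84,76).

Call:
jog_arm:
  plan: [0.002,0.001,-0.01,0,0,0,0.002,0.001,-0.04,0,0,0,0.002,0.001,-0.08,0,0,0,0.002,0.001,-0.12,0,0,0,0.002,0.001,-0.155,0,0,0,0.002,0.001,-0.18,0,0,0,0.002,0.001,-0.195,0,0,0,0.002,0.001,-0.203,0,0,0,0.002,0.001,-0.206,0,0,0,0.002,0.001,-0.2075,0,0,0,0.002,0.001,-0.2085,0,0,0,0.002,0.001,-0.209,0,0,0,0.002,0.001,-0.2095,0,0,0,0.002,0.001,-0.2095,0,0,0,0.002,0.001,-0.2095,0,0,0,0.002,0.001,-0.2095,0,0,0]

```text
clock: 16.1
eef_pos: [669.1, 154.6, 7.0]
eef_rot: [3.141, -0.0, 1.571]
wrist_force: [-1.4, -1.1, 4.2]
finger_gap: 46.5
finger_force: 25.0
```

Call:
jog_arm:
  plan: [0,0,0.0005,0,0,0,0,0,0.0005,0,0,0,0,0,0.0005,0,0,0,0,0,0.0005,0,0,0,0,0,0.0005,0,0,0,0,0,0.01,0,0,0,0,0,0.03,0,0,0,0,0,0.06,0,0,0,0,0,0.1,0,0,0,0,0,0.14,0,0,0,0,0,0.18,0,0,0,0,0,0.19,0,0,0]
  claw: 0.07

```text
clock: 17.3
eef_pos: [670.1, 154.8, 202.8]
eef_rot: [3.134, -0.001, 1.571]
wrist_force: [0.6, 0.8, -0.8]
finger_gap: 70.4
finger_force: 0.0
```

Call:
jog_arm:
  plan: [-0.02,0.013,0,0,0,0,-0.053,0.035,0,0,0,0,-0.09,0.058,0,0,0,0,-0.127,0.082,0,0,0,0,-0.164,0.106,0,0,0,0,-0.195,0.126,0,0,0,0,-0.214,0.138,-0.01,0,0,0,-0.221,0.143,-0.03,0,0,0,-0.221,0.143,-0.065,0,0,0,-0.221,0.143,-0.1,0,0,0,-0.221,0.143,-0.13,0,0,0,-0.221,0.143,-0.145,0,0,0,-0.221,0.143,-0.147,0,0,0,-0.221,0.143,-0.147,0,0,0,-0.221,0.143,-0.147,0,0,0]
  claw: 0.082

```text
clock: 18.8
eef_pos: [448.3, 297.8, 50.6]
eef_rot: [3.14, -0.001, 1.571]
wrist_force: [0.0, 0.6, -0.4]
finger_gap: 81.9
finger_force: 0.0
```

Call:
jog_arm:
  plan: [0,0,-0.005,0,0,0,0,0,-0.01,0,0,0,0,0,-0.014,0,0,0,0,0,-0.0155,0,0,0,0,0,-0.0155,0,0,0,0,0,-0.0155,0,0,0]
  claw: 0.08

```text
clock: 19.4
eef_pos: [447.9, 297.6, 34.0]
eef_rot: [3.141, -0.0, 1.571]
wrist_force: [-0.6, 0.4, 0.3]
finger_gap: 80.1
finger_force: 0.0
```

Call:
jog_arm:
  plan: [0,0,0,0,0,0,0,0,0,0,0,0,0,0,0,0,0,0,0,0,0,0,0,0,0,0,0,0,0,0,0,0,0,0,0,0,0,0,0,0,0,0,0,0,0,0,0,0]
  claw: 0.05
  force: 40

```text
clock: 20.2
eef_pos: [447.8, 297.5, 34.0]
eef_rot: [-3.142, -0.0, 1.571]
wrist_force: [-2.2, -0.2, 3.1]
finger_gap: 61.3
finger_force: 40.0
```

Call:
jog_arm:
  plan: [0,0,0.004,0,0,0,0,0,0.015,0,0,0,0,0,0.035,0,0,0,0,0,0.065,0,0,0,0,0,0.1,0,0,0,0,0,0.135,0,0,0,-0.001,-0.01,0.16,0,0,0,-0.002,-0.03,0.172,0,0,0,-0.004,-0.06,0.175,0,0,0,-0.006,-0.095,0.175,0,0,0,-0.009,-0.135,0.175,0,0,0,-0.012,-0.175,0.175,0,0,0,-0.014,-0.215,0.175,0,0,0,-0.017,-0.255,0.175,0,0,0,-0.02,-0.295,0.175,0,0,0,-0.022,-0.335,0.175,0,0,0,-0.025,-0.375,0.175,0,0,0,-0.028,-0.41,0.175,0,0,0,-0.03,-0.44,0.175,0,0,0,-0.032,-0.465,0.175,0,0,0]

```text
clock: 22.2
eef_pos: [415.4, -169.1, 209.6]
eef_rot: [3.141, 0.0, 1.57]
wrist_force: [1.5, -0.5, -3.0]
finger_gap: 61.4
finger_force: 40.0
```

Call:
jog_arm:
  plan: [-0.001,-0.025,0,0,0,0,-0.003,-0.055,0,0,0,0,-0.005,-0.085,0,0,0,0,-0.006,-0.107,0,0,0,0,-0.007,-0.118,0,0,0,0,-0.007,-0.122,0,0,0,0,-0.007,-0.122,0,0,0,0,-0.007,-0.122,0,0,0,0]

```text
clock: 23.0
eef_pos: [409.0, -288.7, 209.1]
eef_rot: [3.142, -0.0, 1.572]
wrist_force: [-0.7, -0.4, -2.8]
finger_gap: 61.4
finger_force: 40.0
```

```bash
python3 -c "
from h import *
mat('yellow',(409,-289),'w5',70)"
```

```text
yellow px [316.8 222.4] [87.4 88.7] at [ 407.3 -289.2    4. ] tcp [ 409.  -288.7  209.1] rot [ 3.1415e+00 -1.0000e-04  1.5716e+00] shift [-1.7 -0.5] gap 61.4 t 23.0
```

View pics/w5.png

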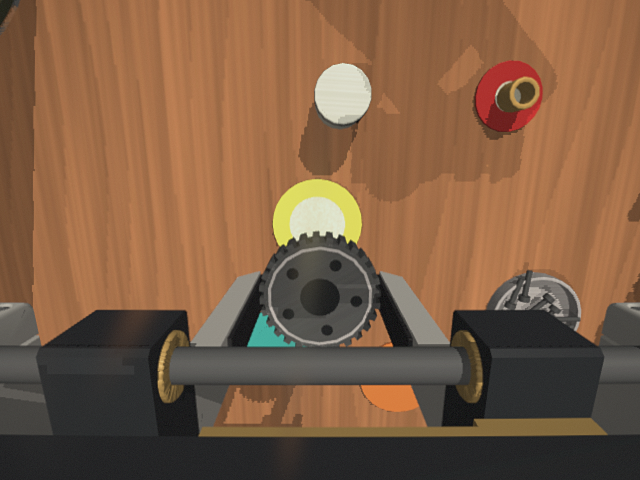

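The gear is level in the grip, and the yellow mat at (317,222) is partly hidden by it. The bush stands on the red mat at (508,97), and the piston at (343,95) is untouched.

Call:
jog_arm:
  plan: [-0.002,-0.001,-0.01,0,0,0,-0.002,-0.001,-0.04,0,0,0,-0.002,-0.001,-0.08,0,0,0,-0.002,-0.001,-0.12,0,0,0,-0.002,-0.001,-0.15,0,0,0,-0.002,-0.001,-0.175,0,0,0,-0.002,-0.001,-0.19,0,0,0,-0.002,-0.001,-0.197,0,0,0,-0.002,-0.001,-0.2,0,0,0,-0.002,-0.001,-0.2015,0,0,0,-0.002,-0.001,-0.202,0,0,0,-0.002,-0.001,-0.2025,0,0,0,-0.002,-0.001,-0.2025,0,0,0,-0.002,-0.001,-0.2025,0,0,0,-0.002,-0.001,-0.2025,0,0,0]

```text
clock: 24.55
eef_pos: [406.9, -290.5, 6.6]
eef_rot: [3.141, 0.0, 1.571]
wrist_force: [0.4, -0.3, -2.7]
finger_gap: 61.2
finger_force: 40.0
```

Call:
jog_arm:
  plan: [0,0,-0.0005,0,0,0,0,0,-0.0008,0,0,0,0,0,-0.0008,0,0,0,0,0,-0.0008,0,0,0,0,0,-0.0008,0,0,0]

```text
clock: 25.05
eef_pos: [406.9, -290.5, 6.0]
eef_rot: [3.141, 0.0, 1.571]
wrist_force: [-2.1, 2.7, 5.6]
finger_gap: 60.9
finger_force: 40.0
```

Call:
jog_arm:
  plan: [0,0,0.0005,0,0,0,0,0,0.0005,0,0,0,0,0,0.0005,0,0,0,0,0,0.0005,0,0,0,0,0,0.0005,0,0,0,0,0,0.01,0,0,0,0,0,0.03,0,0,0,0,0,0.06,0,0,0,0,0,0.1,0,0,0,0,0,0.14,0,0,0,0,0,0.18,0,0,0,0,0,0.2,0,0,0]
  claw: 0.085

```text
clock: 26.25
eef_pos: [407.4, -290.8, 209.9]
eef_rot: [3.138, 0.003, 1.571]
wrist_force: [-0.3, 0.4, -0.8]
finger_gap: 85.2
finger_force: 0.0
```

Call:
jog_arm:
  plan: [0.001,0.02,0,0,0,0,0.004,0.055,0,0,0,0,0.007,0.1,0,0,0,0,0.01,0.145,0,0,0,0,0.014,0.19,0,0,0,0,0.017,0.235,0,0,0,0,0.02,0.28,0,0,0,0,0.023,0.325,0,0,0,0,0.026,0.37,0,0,0,0,0.03,0.415,0,0,0,0,0.033,0.46,0,0,0,0,0.036,0.5,0,0,0,0,0.039,0.54,0,0,0,0,0.041,0.57,0,0,0,0,0.042,0.585,0,0,0,0,0.042,0.588,0,0,0,0,0.042,0.588,0,0,0,0,0.042,0.588,0,0,0,0]
  claw: 0.07

```text
clock: 28.05
eef_pos: [449.0, 296.4, 205.9]
eef_rot: [3.141, 0.0, 1.57]
wrist_force: [1.0, 0.9, -0.4]
finger_gap: 69.7
finger_force: 0.0
```

```bash
python3 - <<'E'
from h import *
s=manip.read_state();print(s['clock'],s['eef_pos'],s['eef_rot'])
im,d,c=snap('wrist','w6')
o=np.array(c['origin'])
v,u=np.mgrid[150:300,220:420];u=u.ravel();v=v.ravel()
P=np.array([o+ray(c,(a,b))*d[b,a] for a,b in zip(u,v)])
for n,z in(('boss',32),('plate',12)):
    q=P[abs(P[:,2]-z)<3][:,:2].astype(np.float32);q=q[np.hypot(*(q-[449,298]).T)<(30 if z==32 else 58)];(x,y),r=cv2.minEnclosingCircle(q)
    print(n,len(q),round(x,1),round(y,1),round(r,1))
E
```

```text
28.05 [449.01785424 296.40710699 205.9020807 ] [3.14142153e+00 7.97729558e-05 1.56987710e+00]
boss 1382 449.4 297.7 22.0
plate 5590 449.3 298.0 52.0
```

Call:
jog_arm:
  plan: [0,0.001,-0.01,0,0,0,0,0.001,-0.04,0,0,0,0,0.001,-0.08,0,0,0,0,0.001,-0.12,0,0,0,0,0.001,-0.15,0,0,0,0,0.001,-0.172,0,0,0,0,0.001,-0.184,0,0,0,0,0.001,-0.189,0,0,0,0,0.001,-0.191,0,0,0,0,0.001,-0.191,0,0,0,0,0.001,-0.191,0,0,0,0,0.001,-0.191,0,0,0]
  claw: 0.06

```text
clock: 29.3
eef_pos: [449.2, 298.7, 15.3]
eef_rot: [3.141, -0.001, 1.571]
wrist_force: [-0.4, -0.4, -0.3]
finger_gap: 60.0
finger_force: 0.0
```

Call:
jog_arm:
  plan: [0,0,0,0,0,0,0,0,0,0,0,0,0,0,0,0,0,0,0,0,0,0,0,0,0,0,0,0,0,0,0,0,0,0,0,0,0,0,0,0,0,0,0,0,0,0,0,0]
  claw: 0.035
  force: 45

```text
clock: 30.1
eef_pos: [448.8, 298.6, 14.8]
eef_rot: [-3.141, -0.0, 1.571]
wrist_force: [-1.7, -1.3, 5.3]
finger_gap: 43.3
finger_force: 45.0
```

Call:
jog_arm:
  plan: [0,0,0.004,0,0,0,0,0,0.015,0,0,0,0,0,0.035,0,0,0,0,0,0.065,0,0,0,0,0,0.1,0,0,0,0,0,0.135,0,0,0,0,-0.01,0.165,0,0,0,0.001,-0.03,0.182,0,0,0,0.002,-0.06,0.19,0,0,0,0.003,-0.095,0.19,0,0,0,0.004,-0.13,0.19,0,0,0,0.005,-0.165,0.19,0,0,0,0.006,-0.2,0.19,0,0,0,0.007,-0.235,0.19,0,0,0,0.008,-0.27,0.19,0,0,0,0.008,-0.3,0.19,0,0,0,0.008,-0.32,0.19,0,0,0,0.008,-0.33,0.19,0,0,0,0.008,-0.33,0.19,0,0,0,0.008,-0.33,0.19,0,0,0]

```text
clock: 32.1
eef_pos: [456.8, -30.8, 204.8]
eef_rot: [3.141, -0.0, 1.571]
wrist_force: [0.1, 0.2, -3.5]
finger_gap: 43.0
finger_force: 45.0
```

```bash
python3 -c "
from h import *
mat('green',(457,40),'w7',80)"
```

```text
green px [341.8 148.7] [ 70.3 103.7] at [481.6  48.    4. ] tcp [456.8 -30.8 204.8] rot [ 3.1415e+00 -2.0000e-04  1.5711e+00] shift [24.8 78.9] gap 43.0 t 32.1
```

View pics/w7.png

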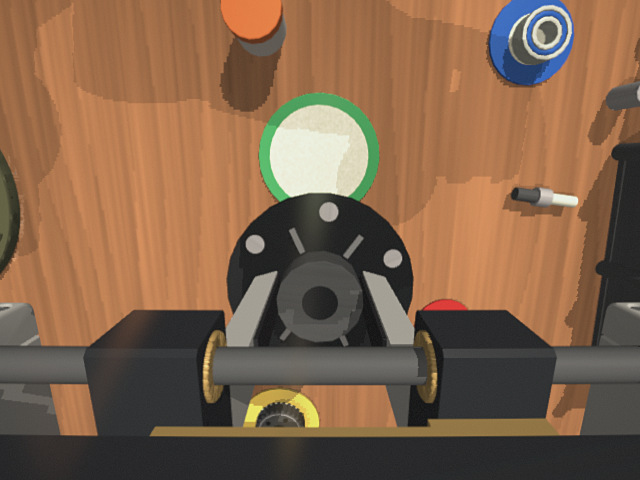

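The plate is level in the grip, with the green mat at about (320,154). The bearing is on the blue mat at (540,40) and the jar at (255,30) is unmoved. The ring mask broke up, so I'll redo the fit.

```bash
python3 - <<'E'
from h import *
im=np.load('pics/w7.npz')['im'];c=get_calibration('wrist')
hsv=cv2.cvtColor(im,cv2.COLOR_RGB2HSV).astype(int);h,s,v=np.moveaxis(hsv,2,0)
m=((h>40)&(h<90)&(s>80)&(v>50)).astype(np.uint8);m[:80]=0;m[230:]=0;m[:,:240]=0;m[:,400:]=0
q=np.argwhere(m)[:,::-1]
W=np.array([onplane(c,p,4)[:2] for p in q]);hull=cv2.convexHull(W.astype(np.float32))[:,0]
hull=hull[hull[:,1]>hull[:,1].min()+12]
A=np.c_[2*hull,np.ones(len(hull))];x=np.linalg.lstsq(A,(hull**2).sum(1),rcond=None)[0]
print(len(q),x[:2],'r',np.sqrt(x[2]+x[:2]@x[:2]),W.min(0),W.max(0));s=manip.read_state();print(s['eef_pos'],x[:2]-s['eef_pos'][:2])
E
```

```text
3042 [457.10041619  40.04995941] r 63.51594621175519 [394.01788419  -6.78174503] [520.2222735  102.97398736]
[456.83902109 -30.64531333 204.7505367 ] [ 0.2613951  70.69527274]
```

Call:
jog_arm:
  plan: [0,0.015,0,0,0,0,0,0.04,0,0,0,0,0,0.06,-0.005,0,0,0,0,0.07,-0.02,0,0,0,0,0.071,-0.05,0,0,0,0,0.071,-0.085,0,0,0,0,0.071,-0.12,0,0,0,0,0.071,-0.15,0,0,0,0,0.071,-0.168,0,0,0,0,0.071,-0.178,0,0,0,0,0.071,-0.182,0,0,0,0,0.071,-0.184,0,0,0,0,0.071,-0.185,0,0,0,0,0.071,-0.1855,0,0,0,0,0.071,-0.1855,0,0,0,0,0.071,-0.1855,0,0,0,0,0.071,-0.1855,0,0,0]

```text
clock: 33.85
eef_pos: [457.0, 39.5, 19.4]
eef_rot: [3.141, -0.0, 1.571]
wrist_force: [0.2, 0.0, -2.6]
finger_gap: 42.8
finger_force: 45.0
```

Call:
jog_arm:
  plan: [0,0.0005,-0.0005,0,0,0,0,0.0005,-0.001,0,0,0,0,0.0005,-0.001,0,0,0,0,0.0005,-0.001,0,0,0,0,0.0005,-0.001,0,0,0]

```text
clock: 34.35
eef_pos: [457.0, 40.0, 18.8]
eef_rot: [3.141, 0.0, 1.571]
wrist_force: [-3.8, -0.9, 9.4]
finger_gap: 43.2
finger_force: 45.0
```

Call:
jog_arm:
  plan: [0,0,0.0005,0,0,0,0,0,0.0005,0,0,0,0,0,0.0005,0,0,0,0,0,0.0005,0,0,0,0,0,0.0005,0,0,0,0,0,0.01,0,0,0,0,0,0.03,0,0,0,0,0,0.06,0,0,0,0,0,0.1,0,0,0,0,0,0.14,0,0,0,0,0,0.18,0,0,0,0,0,0.22,0,0,0,-0.02,0.03,0.24,0,0,0,-0.03,0.07,0.24,0,0,0,-0.04,0.11,0.24,0,0,0,-0.05,0.15,0.24,0,0,0,-0.06,0.19,0.24,0,0,0,-0.07,0.23,0.24,0,0,0,-0.08,0.26,0.24,0,0,0,-0.08,0.26,0.24,0,0,0]
  claw: 0.07

```text
clock: 36.35
eef_pos: [375.4, 302.5, 258.6]
eef_rot: [-3.141, -0.0, 1.574]
wrist_force: [0.3, -0.1, 0.3]
finger_gap: 70.1
finger_force: 0.0
```

```bash
python3 - <<'E'
from h import *
snap('scene','s2');im,d,c=snap('top','t2');o=np.array(c['origin'])
for n,p,z,r in(('bush',(606,-156),30,15),('bearing',(668,154.5),24,23.5),('gear',(407.3,-289.2),20,31),('plate',(457.1,40),16,52)):
    uv=project(c,[*p,z]).astype(int);w=45
    P=np.array([o+ray(c,(a,b))*d[b,a] for b in range(uv[1]-w,uv[1]+w) for a in range(uv[0]-w,uv[0]+w)])
    q=P[(abs(P[:,2]-z)<5)&(np.hypot(P[:,0]-p[0],P[:,1]-p[1])<r+15)]
    print(n,len(q),q.mean(0).round(1) if len(q) else '',((q.min(0)+q.max(0))/2).round(1) if len(q) else '')
a=cv2.imread('pics/s2.png')[110:410,180:560];cv2.imwrite('pics/s2c.png',cv2.resize(a,(760,600),interpolation=3))
print(manip.read_state()['clock'])
E
```

```text
bush 49 [ 604.5 -156.9   29.9] [ 606.1 -158.1   29.7]
bearing 163 [669.  153.   23.4] [669.1 153.   24. ]
gear 344 [ 406.4 -290.4   19.5] [ 407.5 -289.7   20. ]
plate 827 [455.2  38.5  15.9] [456.9  35.3  16. ]
36.45
```

View pics/s2c.png

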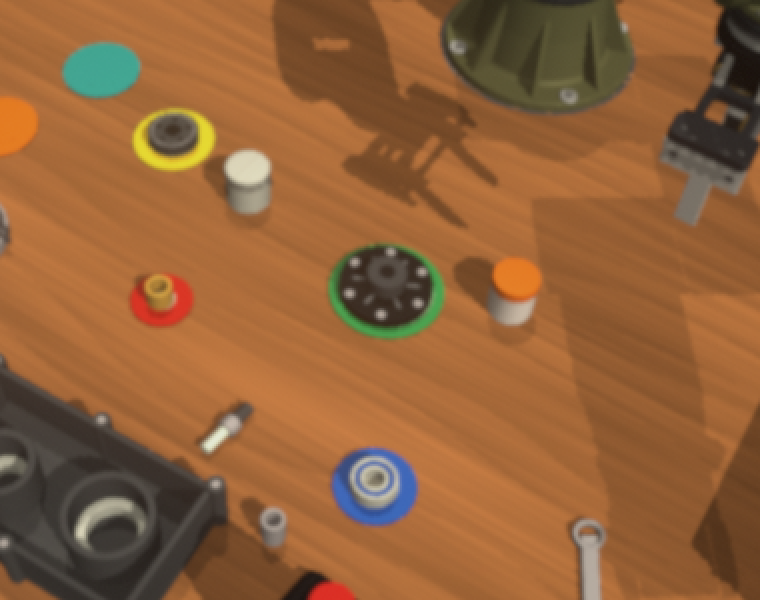

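View pics/t2.png

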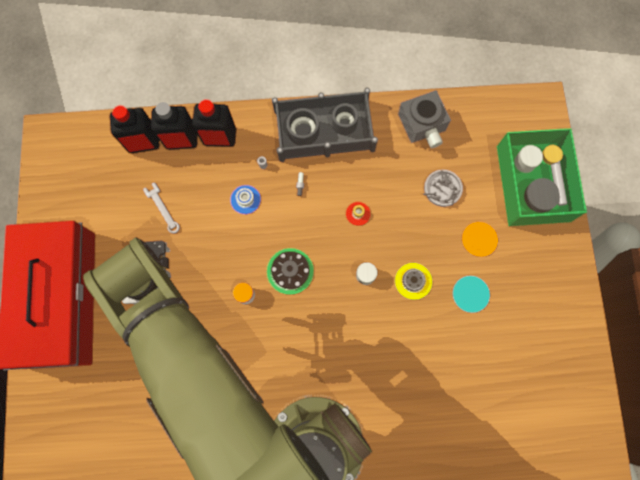

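All four parts lie flat and centred: bush (358,213), bearing (245,199), gear (414,280) and plate (290,271). The piston and jar are undisturbed. Handing in.

```bash
python3 -c "
from h import *
print(manip.sign_off())"
```

```text
the job is handed in; nothing more can be done
None
```

The job is handed in: the bush is on red, the bearing on blue, the gear on yellow and the pressure plate on green, all flat and measured within about 5 mm of their mat centres, with the piston and jar untouched; sign-off returned no verdict.

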